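# Slide the loaded bottle carrier into its bay

## Task

Push the loaded bottle carrier along the worktop, low on its tray so that it slides without tipping, until it stands between the two cheeks of the aluminium bay with its far long side right back against the bay's stop rail, square to it. Use only the fingertips: do not lift the carrier, do not touch its carrying bar, and do not disturb the cup, brown bottle, timer and tape roll standing round the bay. Leave it standing upright and at rest there.

Things in the scene. Friction and masses are not known exactly. Their poses are not given: they have to be found in the camera images.
- carrier: bottle carrier, about 0.9 kg: grey plastic tray 124 (x) x 230 (y) mm, walls 40 mm high, on rubber feet, with three white bottles fixed in one row along its middle (58 mm wide, tops at 125 mm) and flat end posts with a bar. Origin: centre of the underside, on the worktop; x across the tray, z up. It starts 115 to 150 mm out of the bay, up to 25 mm to one side, x into the bay within 0.2 rad
- push_face (a point): middle of the tray's near long side (outer face of the wall, x = -62 mm), 22 mm above the worktop; axes as the carrier's. The bottles' sides lie 33 mm further in, room for a gripper's body above the wall. Sliding takes some 5 to 10 N, more if the fingers also press down; pushed higher than about 60 mm it may tip. Pushed off its middle, it turns
- carry_bar: black round carrying bar of the carrier, 20 mm thick, 208 mm long in y, axis 165 mm above the worktop; origin at its middle. Not to be touched
- bay: parking bay of aluminium angle fixed to the worktop, 30 mm high, no floor. Origin: on the worktop, where the carrier's origin is when centred and 2 mm off the rail; x into the bay, away from the robot, y along the rail. Stop rail's face at x = +64 mm; cheeks' inner faces at y = +145 and -145 mm, from the rail to x = -20 mm: 30 mm free on each side of a centred carrier
- cup: specimen cup with red screw cap, 62 mm across, 67 mm high, loose, to the left of the bay; origin at the centre of its underside. A bystander
- amber_bottle: small brown bottle with blue cap, 50 mm across, 90 mm high, loose, left of the carrier; origin at the centre of its underside. A bystander
- timer: white lab timer, 51 x 62 x 36 mm, loose, to the right of the bay; origin at the centre of its underside. A bystander
- tape: roll of tape lying flat, 81 mm across, 19 mm high, loose, right of the carrier; origin at the centre of its underside. A bystander

How it is judged (in metres and radians):
At the end, for the whole second after the job is handed in: the carrier stands flat and at rest between the cheeks, its far side within 10 mm of the stop rail (about 8 mm of its place) and square to it within 0.07 rad (4 degrees) (x of carrier in the frame of bay between -0.008 and 0.008 m and y of carrier in the frame of bay between -0.033 and 0.033 m and angle between the x axis of carrier and the x axis of bay, either way round below 0.07 rad and angle between carrier's own z axis and vertical below 0.03 rad and linear speed of carrier below 0.01 m/s and height (world z) of carrier below 0.006 m); the robot touches nothing.
It fails at once if the carrier tips by more than 0.12 rad (7 degrees) (angle between carrier's own z axis and vertical above 0.12 rad).
It fails at once if the carrier is lifted more than 12 mm (height (world z) of carrier above 0.012 m).
It fails at once if the carrying bar is touched (contact force between any of the arm, the fingers and carry_bar above 1 N).
It fails at once if a bystander is moved more than 20 mm (distance of any of cup, amber_bottle, timer, tape from where it was at the start of the episode above 0.02 m).
It also fails if it takes over 58 s, if anything falls off the work surface, if the arm or the gripper's body presses on something with over 40 N, if the wrist force passes 120 N, or if a joint passes its speed limit or range.

## Robot

A 6-joint arm with a two-finger parallel gripper is mounted at the origin on a cart in front of the work surface, level with it; the furniture and walls round the work are solid. World frame = base frame: x ahead of the robot, y to its left, z up, the work surface at z = 0. Lengths are in m, angles in degrees, forces in N, time in s.
With the tool pointing down it reaches from about 0.25 to 0.725 m from the base axis. Payload 9.7 kg.
Tool frame: the origin (TCP) lies midway between the tips of the shut fingers; the grasp point (between the pads) lies bot.hold_point_z behind it (bot.hold_point_z is the distance from the TCP to the grasp point, in m); z points along the fingers, y is the line along which they close (so a half turn about z gives the same grasp; the last joint's range is limited). The gripper opens to 85 mm and grips with 20 to 120 N. Pads are 22 mm wide; open, the fingers measure 114 mm over their backs; the gripper's body (76 mm by 85 mm) begins 54 mm behind the grasp point. The pads swing forward as they close: fully open they stand 13 mm farther back than shut.
Start: joints at [77.292, 4.979, 10.078, 95.1, 0, 90], TCP at [0.121, 0.537, 0.231] pointing down, gripper open.
Joint ranges: [-179.16, 179.16], [-48.56, 103.87], [-65.8, 70.77], [-126.05, 130.52], [-82.76, 87.17], [-180, 180]. Speed limits (degrees/s): [127.2, 127.2, 147.25, 180, 180, 180].

## Interface

Orientations are given as [roll, pitch, yaw] about the fixed x, y, z axes, in that order (R = Rz(yaw) Ry(pitch) Rx(roll)).
In Python, from workcell import bot, camera, camera_model, ticket gives the robot as it stands.
- The arm moves only by the tool send_rows, never from a script. Its argument "targets" is text: rows parted by semicolons, each of 5 numbers parted by spaces: the shift along the tool's x, y, z in mm, then the turn about the tool's z in degrees, then the closure in counts, from 0 (fully open) to 255 (shut). A call has 1 to 20 rows; each row is the pose to reach, as a shift and turn from the pose commanded when the call began, along the tool's axes at that moment; what a row does not reach only later rows make up. A row lasts 1/8 s, in which the tool goes at most 62.5 mm and 10.7 degrees, less where a joint would pass 70% of its speed; a pose out of reach is approached as far as the arm can. A call with a gripper value outside its range is refused whole. The fingers move at their own pace and stop on an object; "newtons" is the grip in N (left out, the last holds). Time passes only in rows, so rows that repeat a pose let the fingers close. It gives the time, the measured TCP pose, the force, the opening and the grip force at its end, in the units of the state.
- bot.get_obs(): the state, without advancing time (a new reading comes with each control period).
- camera(name): name is "side" or "top"; returns the picture (384x512x3 uint8, blue, green, red); there is no depth.
- camera_model(name): a dict with "K" (3x3 intrinsics, pixels), "pose" (4x4, takes a point from camera to world coordinates). Camera axes: x right, y down, z forward; pixel columns grow to the right and rows downward; lengths in m; the calibration is good to about 2 mm. A picture is of the moment at which its call begins. camera_model takes no time and is no camera call.
- ticket.job_done(): hands the job in; it is judged then, once.
The state is a dict: "time": time; "q": joint angles; "qd": joint speeds; "joint_efforts": joint torques, N m; "ee_pos": TCP position; "tcp_rot": TCP orientation; "wrist_force": force on the tool from outside, world axes, zero at the start; "torque": the same for the moment, N m; "opening": finger opening in m; "grasp_force": force on a finger pad.
Only numpy, scipy, OpenCV 4.12 (cv2) and the standard library are available. Lean on these libraries where they do the work, as an engineer would, in place of code of your own. Each camera call takes 0.05 s, during which the arm holds its last target. There are 200 camera calls.

## Working session

There is one attempt and no reset: what is moved stays moved. The work goes in short steps, Python scripts to look and compute and a tool call to move; the robot and the scene stay as the last step left them, time stands still between calls to the robot, and variables do not carry over. Pictures are saved under pics/ and viewed, at most 10 in all, crops included, and the job is handed in when it is done.

Besides the shell and the picture viewer there is one more tool, called after "Request:" as name(argument=value, ...) on one line, values as JSON. send_rows: Moves the arm, as the interface text tells. Its arguments: {"type":"object","properties":{"targets":{"type":"string"},"newtons":{"type":"number"}},"required":["targets"]}

```bash
mkdir -p pics; ls; python3 - <<'E'
from workcell import bot,camera,camera_model
import cv2,numpy as np
for n in("top","side"):
    cv2.imwrite(f"pics/{n}0.png",camera(n)); m=camera_model(n); print(n,m["K"],np.round(m["pose"],4))
o=bot.get_obs();print(o,bot.hold_point_z)
E
```

```text
pics
top [[470.10836837   0.         246.92128234]
 [  0.         470.10836837 195.59153526]
 [  0.           0.           1.        ]] [[ 0.0049 -0.9977  0.0679  0.4812]
 [-1.     -0.0051 -0.0029  0.086 ]
 [ 0.0032 -0.0679 -0.9977  1.3735]
 [ 0.      0.      0.      1.    ]]
side [[348.05259579   0.         255.65653154]
 [  0.         348.05259579 190.78526255]
 [  0.           0.           1.        ]] [[ 0.8536 -0.3608  0.3758  0.22  ]
 [-0.5208 -0.5762  0.6299 -0.4749]
 [-0.0108 -0.7334 -0.6797  0.751 ]
 [ 0.      0.      0.      1.    ]]
{'time': 0.1, 'q': array([ 7.72912783e+01,  5.00934631e+00,  1.00398281e+01,  9.50984544e+01,
       -5.41619615e-04,  9.00007191e+01]), 'qd': array([-0.03184397, -0.03334988,  0.09628882,  0.08503089, -0.03091141,
        0.06245629]), 'joint_efforts': array([-8.62493907e-04, -5.21559513e+01,  4.65653479e+01,  1.58571114e-02,
       -3.75955130e-05, -1.39532153e-05]), 'ee_pos': array([0.12095777, 0.53633899, 0.23064801]), 'tcp_rot': array([-1.79932027e+02,  5.42472333e-04,  1.67290560e+02]), 'wrist_force': array([-0.89417219,  0.32132235, -0.09985405]), 'torque': array([0.03816712, 0.00688533, 0.05124226]), 'grasp_force': 0.0, 'opening': 0.08554926670748533} 0.0187
```

View pics/top0.png

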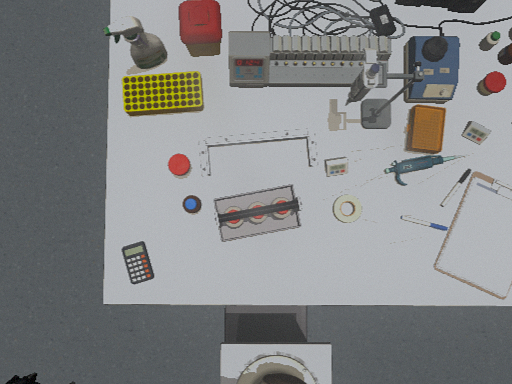

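View pics/side0.png

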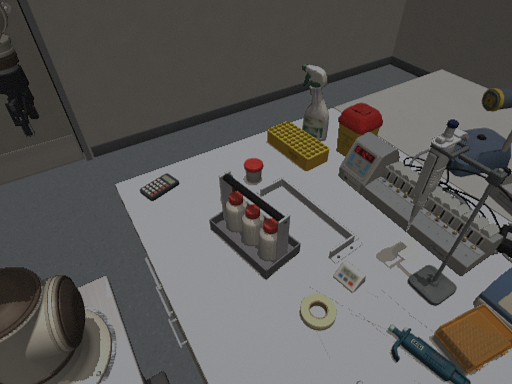

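The top view shows the carrier at about (258,213), turned slightly. The bay's rail is along row ~140 between cols 205 and 313, the cup is at (179,165), the brown bottle at (192,204), the timer at (336,167) and the tape at (347,208). I'll enlarge this area to measure edges.

```bash
python3 - <<'E'
import cv2
i=cv2.imread("pics/top0.png")[120:250,165:325]
cv2.imwrite("pics/crop0.png",cv2.resize(i,None,fx=4.5,fy=4.5,interpolation=cv2.INTER_CUBIC))
E
```

```text
(no output)
```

View pics/crop0.png

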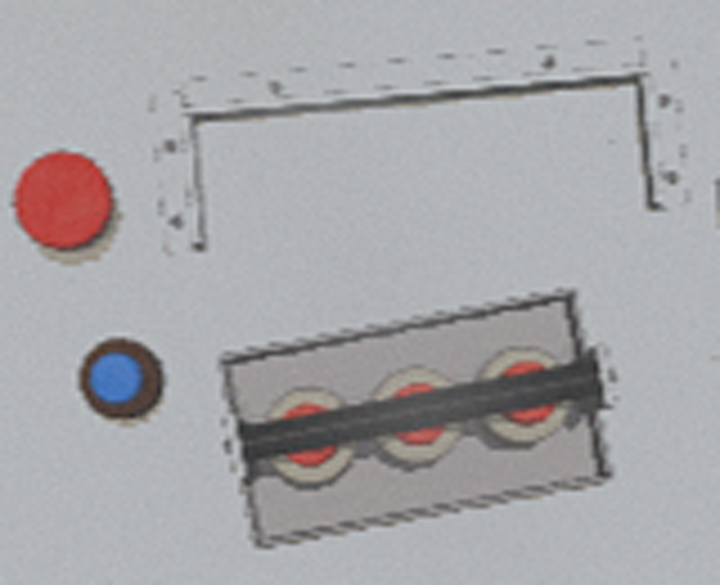

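The crop shows the carrier's wall-top corners at (222,357), (573,292), (608,478) and (260,547). The rail line runs (193,118)–(640,78) and the cheek ends are at (198,248) and (655,207). Next I'll cast rays.

```bash
cat > h.py <<'E'
from workcell import bot,camera,camera_model
import cv2,numpy as np
def ray(n,uv,z):
    m=camera_model(n);T=m["pose"]
    d=T[:3,:3]@np.linalg.solve(m["K"],[*uv,1]);t=T[:3,3]
    return (t+d*(z-t[2])/d[2])[:2]
def project(n,P):
    m=camera_model(n);T=m["pose"];p=m["K"]@(T[:3,:3].T@(np.asarray(P)-T[:3,3]));return p[:2]/p[2]
def rep(c):  # far-left, far-right, near-right, near-left
    c=np.array(c);ctr=c.mean(0);v=(c[0]-c[1])+(c[3]-c[2])
    return ctr,np.degrees(np.arctan2(-v[0],v[1]))
E
python3 - <<'E'
from h import *
f=lambda p,z:ray("top",(p[0]/4.5+165-.4,p[1]/4.5+120-.4),z)
C=[f(p,.04) for p in[(222,357),(573,292),(608,478),(260,547)]]
print("C",np.round(C,4),rep(C)); n=np.linalg.norm
print([n(C[i]-C[(i+1)%4]) for i in range(4)])
R=[f(p,.03) for p in[(193,118),(640,78),(655,207),(198,248)]]
print("R",np.round(R,4)); v=R[0]-R[1];a=np.arctan2(-v[0],v[1]);print(n(v),np.degrees(a))
mid=(R[0]+R[1])/2; print("bay",mid-.064*np.array([np.cos(a),np.sin(a)]),n(R[0]-R[3]),n(R[1]-R[2]))
for nm,p,z in[("cup",(63,200),.067),("amb",(116,378),.09)]:print(nm,f(p,z))
E
```

```text
C [[ 0.5619  0.1758]
 [ 0.6043 -0.0459]
 [ 0.4869 -0.0678]
 [ 0.4426  0.1508]] (array([0.52390437, 0.05323421]), np.float64(11.130277925604911))
[np.float64(0.2257557811494388), np.float64(0.11941295401280998), np.float64(0.22303640571029676), np.float64(0.12192313431126459)]
R [[ 0.7159  0.1966]
 [ 0.7434 -0.0902]
 [ 0.66   -0.0995]
 [ 0.6321  0.1925]]
0.2880604172058414 5.477985845228128
bay [0.66594099 0.04707359] 0.0838556695823684 0.08387499671867346
cup [0.65753964 0.27374968]
amb [0.54578529 0.23667443]
```

Request:
send_rows(targets="-60 -60 0 -4 0;-120 -120 0 -8 0;-170 -175 0 -12 0;-220 -230 0 -15 0;-270 -280 0 -18 0;-320 -330 0 -21 0;-370 -380 0 -24 0;-408 -423 0 -23.8 0;-408 -423 0 -23.8 0;-408 -423 0 -23.8 0;-408 -423 0 -23.8 0;-408 -423 0 -23.8 0;-408 -423 0 -23.8 0;-408 -423 0 -23.8 0;-408 -423 0 -23.8 0")

```text
time: 1.98
ee_pos: [0.4258, 0.0346, 0.2314]
tcp_rot: [-180.0, 0.0, -168.9]
wrist_force: [0.6, -0.4, -0.5]
opening: 0.0851
grasp_force: 0.0
```

Request:
send_rows(targets="0 0 40 0 0;0 0 80 0 0;0 0 120 0 0;0 0 160 0 0;0 0 190 0 0;0 0 210 0 0;0 0 220 0 0;0 0 226 0 0;0 0 226 0 0;0 0 226 0 0")

```text
time: 3.22
ee_pos: [0.4264, 0.0342, 0.006]
tcp_rot: [-180.0, 0.1, -168.9]
wrist_force: [-0.6, 0.3, 1.3]
opening: 0.085
grasp_force: 0.0
```

```bash
python3 - <<'E'
from h import *
a=camera("top")[120:250,165:325];b=camera("side")[130:300,150:390]
a=cv2.resize(a,(480,390),interpolation=cv2.INTER_CUBIC);b=cv2.resize(b,(480,340))[:, :]
cv2.imwrite("pics/c1.png",cv2.resize(b,(720,510),interpolation=cv2.INTER_CUBIC))
print(bot.get_obs()["ee_pos"])
E
```

```text
[0.42635445 0.03415133 0.00588001]
```

View pics/c1.png

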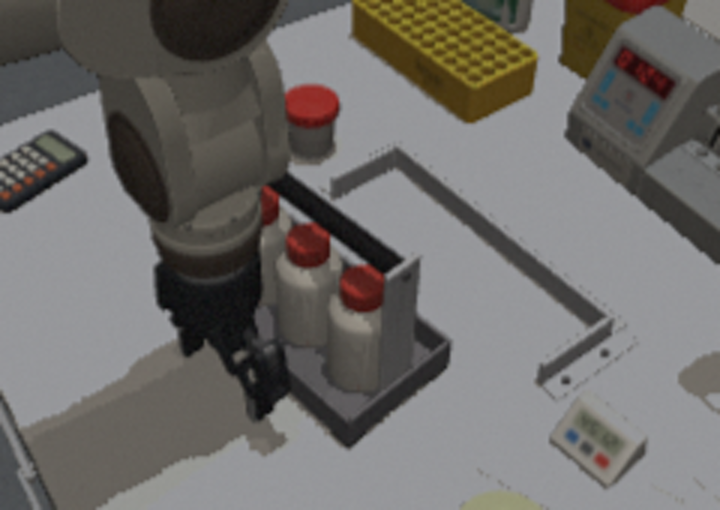

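The open fingers hang just behind the near wall, at about (265,390) in the crop, clear of the bottles and bar. Now a slow approach to make contact.

Request:
send_rows(targets="-5 0 0 0 0;-10 0 0 0 0;-14 0 0 0 0;-18 0 0 0 0;-22 0 0 0 0;-24 0 0 0 0;-26 0 0 0 0;-28 0 0 0 0;-30 0 0 0 0;-32 0 0 0 0;-34 0 0 0 0;-36 0 0 0 0;-38 0 0 0 0;-40 0 0 0 0")

```text
time: 5.08
ee_pos: [0.4634, 0.0415, 0.0051]
tcp_rot: [180.0, -0.2, -168.9]
wrist_force: [-10.6, -2.5, 8.2]
opening: 0.0854
grasp_force: 5.5
```

```bash
python3 - <<'E'
from h import *
a=camera("top")[110:250,165:325];b=camera("side")[130:270,180:340]
cv2.imwrite("pics/c2.png",cv2.resize(np.hstack([a,b]),None,fx=2.5,fy=2.5,interpolation=cv2.INTER_CUBIC))
o=bot.get_obs();print(o["ee_pos"],o["wrist_force"],o["torque"])
E
```

```text
[0.46375566 0.04157224 0.00515949] [-9.29922797 -2.00420699  5.58423201] [-0.19968218  1.50898546  0.02907954]
```

View pics/c2.png

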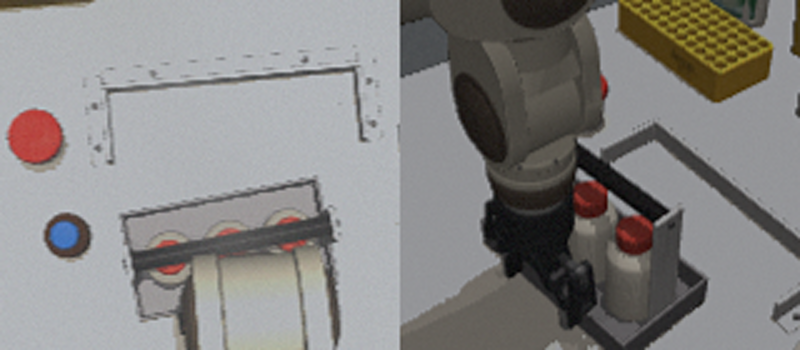

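The carrier moved: far corners now at crop (122,217) and (316,180). The contact is even on both fingers, with about zero moment about z.

```bash
cat >> h.py <<'E'
def state(uL,uR): # far-edge corners px (top), wall top
    L=ray("top",uL,.04);R=ray("top",uR,.04);v=L-R;a=np.arctan2(-v[0],v[1])
    c=(L+R)/2-.061*np.array([np.cos(a),np.sin(a)])
    b=np.radians(5.48);d=c-[.6659,.0471]
    print("carrier",c,np.degrees(a),"len",np.hypot(*v),"bay",d[0]*np.cos(b)+d[1]*np.sin(b),-d[0]*np.sin(b)+d[1]*np.cos(b),np.degrees(a-b))
    return c,a
E
python3 -c "
from h import *
state((122/2.5+164.6,217/2.5+109.6),(316/2.5+164.6,180/2.5+109.6))"
```

```text
carrier [0.53096217 0.05528998] 11.124610332155454 len 0.22491197932866783 bay -0.1335389804984375 0.021038879348513964 5.6446103321554535
```

Request:
send_rows(targets="-5 0 -1 0 0;-10 1 -1 0.3 0;-15 -2 -1 0.6 0;-20 -3 -1 1 0;-25 -4 -1 1.4 0;-30 -5 -1 1.8 0;-35 -5 -1 2.2 0;-40 -6 -1 2.6 0;-45 -7 -1 3 0;-50 -8 -1 3.4 0;-55 -9 -1 3.8 0;-60 -10 -1 4.2 0;-65 -11 -1 4.5 0;-70 -12 -1 4.8 0;-75 -12 -1 5.1 0;-80 -13 -1 5.4 0;-84 -14 -1 5.6 0;-87 -14 -1 5.6 0;-90 -15 -1 5.6 0;-92 -15 -1 5.6 0")

```text
time: 7.68
ee_pos: [0.5585, 0.0447, 0.0063]
tcp_rot: [-180.0, -0.0, -174.5]
wrist_force: [-5.7, -0.8, -1.0]
opening: 0.0852
grasp_force: 2.7
```

```bash
python3 - <<'E'
from h import *
a=camera("top")[110:250,165:325];b=camera("side")[130:270,200:360]
cv2.imwrite("pics/c3.png",cv2.resize(np.hstack([a,b]),None,fx=2.5,fy=2.5,interpolation=cv2.INTER_CUBIC))
o=bot.get_obs();print(o["ee_pos"],o["tcp_rot"],o["wrist_force"],o["torque"])
E
```

```text
[0.55868507 0.04475855 0.00631234] [-1.79989537e+02  1.98760466e-02 -1.74519695e+02] [-2.84702943  0.15261059 -1.70746138] [-0.09085399  0.54342306 -0.01368729]
```

View pics/c3.png

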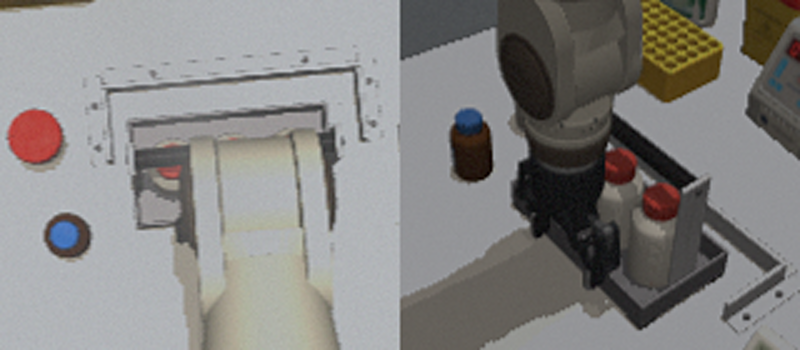

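Carrier's far edge runs (131,122)–(326,105), parallel to the rail (108,91)–(357,69) and between the cheeks.

```bash
python3 -c "
from h import *
state((131/2.5+164.6,122/2.5+109.6),(326/2.5+164.6,105/2.5+109.6))"
```

```text
carrier [0.62767854 0.05098791] 5.330408228360148 len 0.22400682614604453 bay -0.03767548880282168 0.007520220932864273 -0.1495917716398525
```

Request:
send_rows(targets="-4 0 0 0 0;-8 0 0 0 0;-12 0 0 0 0;-16 0 0 0 0;-20 0 0 0 0;-23 0 0 0 0;-26 0 0 0 0;-28 0 0 0 0;-30 0 0 0 0;-32 0 0 0 0;-33 0 0 0 0;-34 0 0 0 0;-35 0 0 0 0;-36 0 0 0 0")

```text
time: 9.52
ee_pos: [0.5941, 0.0482, 0.0063]
tcp_rot: [-180.0, -0.0, -174.5]
wrist_force: [-5.7, -0.4, -1.1]
opening: 0.0852
grasp_force: 2.8
```

Request:
send_rows(targets="-0.7 0 0 0 0;-1.3 0 0 0 0;-2 0 0 0 0")

```text
time: 9.9
ee_pos: [0.596, 0.0484, 0.0063]
tcp_rot: [-180.0, -0.0, -174.5]
wrist_force: [-6.7, 0.1, -1.2]
opening: 0.0857
grasp_force: 2.8
```

No rail contact yet, so I'll creep on until the force rises.

Request:
send_rows(targets="-0.7 0 0 0 0;-1.3 0 0 0 0;-2 0 0 0 0")

```text
time: 10.28
ee_pos: [0.5976, 0.0486, 0.0063]
tcp_rot: [-180.0, -0.1, -174.5]
wrist_force: [-10.2, -0.9, 3.7]
opening: 0.0852
grasp_force: 5.3
```

```bash
python3 - <<'E'
from h import *
a=camera("top")[110:210,165:325]
cv2.imwrite("pics/c4.png",cv2.resize(a,None,fx=5,fy=5,interpolation=cv2.INTER_CUBIC))
E
```

```text
(no output)
```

View pics/c4.png

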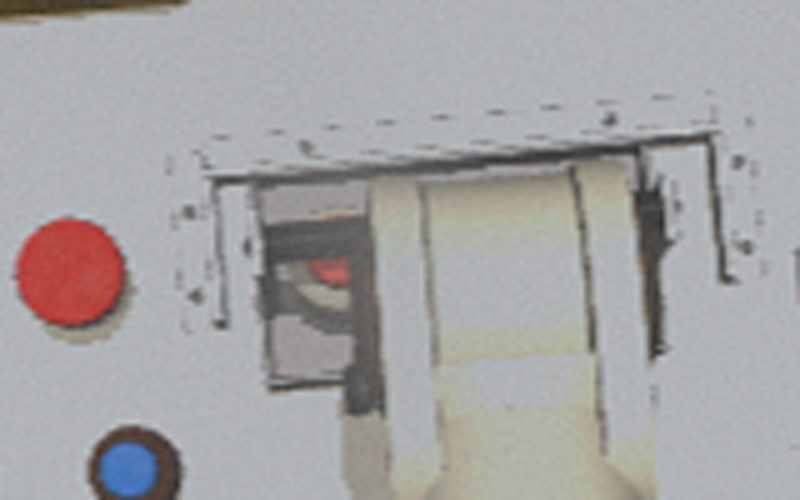

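The far edge, (255,180)–(640,147), now coincides with the rail line. A small extra push will confirm the contact.

Request:
send_rows(targets="-0.7 0 0 0 0;-1.3 0 0 0 0;-1.3 0 0 0 0")

```text
time: 10.7
ee_pos: [0.5975, 0.0485, 0.0063]
tcp_rot: [-180.0, -0.2, -174.5]
wrist_force: [-16.3, -1.9, 5.8]
opening: 0.0856
grasp_force: 8.0
```

The force rises with no further motion, so the carrier is seated on the rail. Backing straight off.

Request:
send_rows(targets="1 0 0 0 0;4 0 0 0 0;10 0 0 0 0;25 0 0 0 0;50 0 0 0 0;80 0 0 0 0;110 0 0 0 0;140 0 0 0 0;170 0 0 0 0;200 0 0 0 0;200 0 0 0 0;200 0 0 0 0")

```text
time: 12.2
ee_pos: [0.4015, 0.0297, 0.0069]
tcp_rot: [-180.0, 0.1, -174.5]
wrist_force: [0.2, -0.1, 0.7]
opening: 0.0859
grasp_force: 0.0
```

```bash
python3 - <<'E'
from h import *
a=camera("top")[110:230,165:325];
cv2.imwrite("pics/c5.png",cv2.resize(a,None,fx=5,fy=5,interpolation=cv2.INTER_CUBIC))
E
```

```text
(no output)
```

View pics/c5.png

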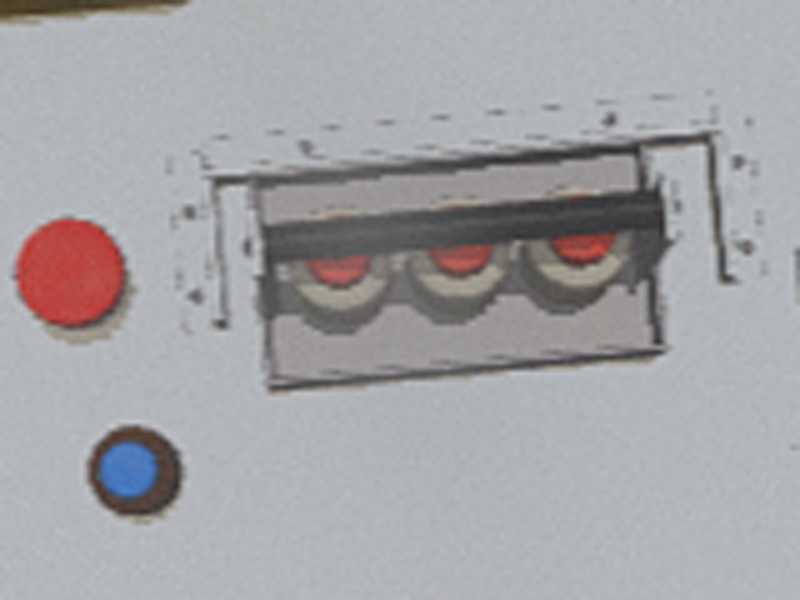

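The carrier stands square against the rail, its near edge running (270,388)–(663,350). It clears both cheeks, and the cup and brown bottle haven't moved.

```bash
python3 -c "
from workcell import ticket
print(ticket.job_done())"
```

```text
the job is handed in; nothing more can be done
None
```

The carrier stands upright between the bay's cheeks, square to the stop rail and pressed back against it, with the arm backed clear; the job is handed in (no verdict was returned).

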